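Unclamp the sawn vein block and hold it up to the specimen camera

TASK

Swing the red-handled cam lever of the blue vise open by about a quarter turn so that the sliding jaw lets go of the sawn rock block, then lift the block up out of the vise and hold it level in the air in front of the specimen camera, with its purple vein face (the one the sliding jaw was covering) square to the lens, centred on the lens and about 11 cm from the front of it. Finish while still holding it there, level and still, for the picture; leave the vise open, do not tip the block over, do not touch the camera, and leave the other things on the counter where they are.

Things in the scene. Friction and masses are not known exactly. Their poses are not given: they have to be found in the camera images.
- vise: Blue cast cam-lever vise, fixed. Origin on the counter under the block's seat. x = clamping direction: fixed jaw inner face at x = +22.5 mm, sliding jaw inner face at x = -22.5 mm when clamped (opens towards -x). Jaws 64 mm wide along y, tops 66 mm above the counter; bed under the block 30 mm up, 56 mm wide; base plate 90 mm wide, x from -136 to +80 mm. The block's y sides are open to the fingers.
- vise_jaw (a joint): sliding jaw, m: 0 = clamped on the block, grows as it opens, 0.010 at the end of the lever's swing. Driven only by the lever's spiral cam: jaw = 0.00625 m per radian of lever; it squeezes the block with some 15 N while the lever is closed.
- vise_lever (a joint): cam lever, rad: 0 = clamped, 1.65 = fully open (end stop). It turns about the vertical axis through point lever_pivot, counter-clockwise seen from above, takes about 2 to 3 N at its handle and stays where it is left. At 0 the lever points along the vise's +y, at 1.57 along the vise's -x.
- lever_pivot (a point): point on the vertical axis of the cam lever, 85 mm above the counter, 74.5 mm from the vise's origin towards its -x
- lever_knob (a point): on the axis of the red upright handle at the free end of the cam lever, 90 mm from the pivot axis; the handle is a vertical cylinder 18 mm in diameter from 52 to 96 mm above the counter, this point is 85 mm above the counter. It is fixed to the lever.
- rock: Sawn grey banded rock block, 45 (x) by 40 (y) by 65 mm (z), about 0.3 kg, loose, standing in the vise. Origin at the centre of its underside. The -x face, against the sliding jaw, carries the purple fluorite vein (18 mm purple band with lilac rims, running on 11 mm over the top edge). The y faces, 40 mm apart, are free for the fingers; the upper 29 mm stands above the jaws.
- vein (a point): centre of the block's purple vein face: 22.5 mm from its middle towards the block's -x, 32.5 mm above its underside
- camera: Specimen camera, fixed: black camera (128 mm wide, top 202 mm above the counter) on a grey 130 x 140 mm base and short column, with a lens and a white ring light 88 mm in diameter looking level along the camera's -x axis. Origin on the counter right under the lens front, z up; the camera body is 74 to 116 mm behind it.
- lens (a point): centre of the lens front: straight above the camera's origin, 155 mm above the counter. The lens looks along the camera's -x.
- fluorite: bystander: purple fluorite cluster on dark matrix, 72 x 56 mm, 43 mm high, origin under its centre
- clay_pot: bystander: grey clay pot, 80 mm across the rim, 70 mm high, origin under its centre
- dividers: bystander: pair of steel dividers lying flat, origin at its hinge, legs 140 mm towards its -x
- scoop: bystander: orange plastic scoop, 56 mm wide, 168 mm long (x from -96 to +73 mm), 31 mm high, handle towards its -x
- loupe: bystander: black hand lens 56 mm across with a wooden handle to its -x (to -100 mm), lying flat, origin under the lens
- dropper: bystander: amber dropper bottle, 36 mm in diameter, 75 mm high, origin under its centre

How it is judged:
By the outcome, as a careful person would: the job done as asked, in the order asked, and still so for the second after the job is handed in, while the arm keeps its last pose, push and grip.
It also fails if it takes over 56 s, if anything falls off the work surface, if the arm or the gripper's body presses on something with over 40 N, if the wrist force passes 120 N, or if a joint passes its speed limit or range.

ROBOT

A 6-joint arm with a two-finger parallel gripper is mounted at the origin on the work surface. World frame = base frame: x ahead of the robot, y to its left, z up, the work surface at z = 0. Lengths are in m, angles in rad, forces in N, time in s.
With the tool pointing down it reaches from about 0.35 to 0.8 m from the base axis. Payload 7.3 kg.
Tool frame: the origin (TCP) lies between the finger pads; the fingertips stand 25 mm ahead of it and the grasp point (between the pads) lies 6 mm ahead of it; z points along the fingers, y is the line along which they close (so a half turn about z gives the same grasp; the last joint's range is limited). The gripper opens to 85 mm and grips with 20 to 120 N. Pads are 22 mm wide; open, the fingers measure 114 mm over their backs; the gripper's body (76 mm by 85 mm) begins 54 mm behind the grasp point. The pads swing forward as they close: fully open they stand 13 mm farther back than shut.
Start: joints at [-1.26, 0.342, 1.524, -0, 1.275, -0.146], TCP at [0.232, -0.471, 0.256] pointing down, gripper open.
Joint ranges: [-2.53, 2.53], [-0.77, 2.02], [0.04, 2.7], [-1, 4.14], [0.28, 2.66], [-3.11, 3.11]. Speed limits (rad/s): [2.57, 2.57, 3.14, 3.14, 3.14, 3.14].

INTERFACE

Orientations are given as a 3x3 rotation matrix whose columns are the frame's x, y, z axes.
In Python, from workcell import * gives the robot as it stands. The module is installed in compiled form; this text tells all that it offers.
- The arm moves only by the tool apply_moves, never from a script. Its argument "targets" is a list of rows, each an object of numbers: "rx", "ry", "rz": the turn, a rotation vector about the tool's x, y, z in degrees; "x", "y", "z": the shift along the tool's x, y, z in m; "grip": the opening, from -1 (shut) to 1 (fully open), so that 0 is half open. In form: [{"rx": .., "ry": .., "rz": .., "x": .., "y": .., "z": .., "grip": ..}, ...]. A call has 1 to 10 rows; each row shifts and turns the commanded pose from where the row before left it, along the tool's axes as they then stand; what a row does not reach is not made up. A row lasts 1/10 s, in which the tool goes at most 50 mm and 8.59 degrees, less where a joint would pass 70% of its speed; a pose out of reach is approached as far as the arm can. A call is refused whole if a number of a shift passes 0.05 or a number of a turn 8.59, either way. A call with a gripper value outside its range is refused whole. The fingers move at their own pace and stop on an object; "newtons" is the grip in N (left out, the last holds). Time passes only in rows, so rows that do not move let the fingers close. It gives the time, the measured TCP pose, the force, the opening and the grip force at its end, in the units of the state.
- state(): the state, without advancing time (a new reading comes with each control period).
- camera(name): name is "scene" or "top" or "wrist"; returns a dict with "pixels" (480x640x3 uint8, red, green, blue), "K" (3x3 intrinsics, pixels), "k1" (the pictures are not rectified: a ray, as slopes to the right and down, at radius r is drawn at 1 + k1 r^2 times it, then the intrinsics apply), "rvec" (rotation vector, rad) and "tvec" (3), from world to camera coordinates, as OpenCV has them. Camera axes: x right, y down, z forward; pixel columns grow to the right and rows downward; lengths in m; the calibration is good to about 2 mm. A picture is of the moment at which its call begins. There is no depth.
- job_done(): hands the job in; it is judged then, once.
The state is a dict: "time": time; "qpos": joint angles; "dq": joint speeds; "effort": joint torques, N m; "tool_pos": TCP position; "tool_rot": TCP orientation; "ft_force": force on the tool from outside, world axes, zero at the start; "wrist_torque": the same for the moment, N m; "width": finger opening in m; "gripper_force": force on a finger pad.
Only numpy, scipy, OpenCV 4.12 (cv2) and the standard library are available. Lean on these libraries where they do the work, as an engineer would, in place of code of your own. Each camera call takes 0.05 s, during which the arm holds its last target. There are 200 camera calls.

## Working session

There is one attempt and no reset: what is moved stays moved. The work goes in short steps, Python scripts to look and compute and a tool call to move; the robot and the scene stay as the last step left them, time stands still between calls to the robot, and variables do not carry over. Pictures are saved under pics/ and viewed, at most 10 in all, crops included, and the job is handed in when it is done.

Besides the shell and the picture viewer there is one more tool, called after "Request:" by a JSON object that holds its "op" and its "data". apply_moves: Moves the arm, as the interface text tells. Its arguments: {"type":"object","properties":{"targets":{"type":"array"},"newtons":{"type":"number"}},"required":["targets"]}

```bash
mkdir -p pics; cat > h.py <<'E'
from workcell import *
import numpy as np, cv2, pickle
def snap(n,f):
    c=camera(n); cv2.imwrite(f'pics/{f}.png',c['pixels'][:,:,::-1]); pickle.dump(c,open(f'pics/{f}.pkl','wb')); return c
def load(f): return pickle.load(open(f'pics/{f}.pkl','rb'))
def ray(c,uv):
    K=np.array(c['K']);k=c['k1']
    p=cv2.undistortPoints(np.array([[uv]],float),K,np.array([k,0,0,0.]))[0,0]
    R=cv2.Rodrigues(np.array(c['rvec'],float))[0];t=np.array(c['tvec'],float).ravel()
    d=R.T@np.array([p[0],p[1],1]);return -R.T@t,d/np.linalg.norm(d)
def atz(c,uv,z):
    o,d=ray(c,uv);return o+d*(z-o[2])/d[2]
def tri(*obs):
    A=0;b=0
    for c,uv in obs:
        o,d=ray(c,uv);M=np.eye(3)-np.outer(d,d);A=A+M;b=b+M@o
    x=np.linalg.solve(A,b);return x,[np.linalg.norm((np.eye(3)-np.outer(d,d))@(x-o)) for o,d in [ray(*q) for q in obs]]
def proj(c,P):
    return cv2.projectPoints(np.array(P,float).reshape(-1,1,3),np.array(c['rvec'],float),np.array(c['tvec'],float),np.array(c['K']),np.array([c['k1'],0,0,0.]))[0][:,0]
E
python3 - <<'E'
from h import *
for n in('scene','top'):
    c=snap(n,n+'0');o,d=ray(c,(320,240));print(n,o,d,c['K'][0],c['k1'])
print(state())
E
```

```text
scene [1.10167296 0.14349924 0.88229296] [-0.59193075 -0.11745625 -0.79738449] [436.23795735   0.         317.1959267 ] -0.01084856015226254
top [0.3465602  0.03038981 1.59186595] [ 0.1592967   0.00695883 -0.98720623] [540.97068448   0.         328.21269088] -0.05570194407746615
{'time': 0.1, 'qpos': array([-1.25999652e+00,  3.42677990e-01,  1.52492223e+00,  1.34785581e-06,
        1.27541470e+00, -1.45973669e-01]), 'dq': array([ 0.00236799,  0.00019581, -0.00268593, -0.0001828 , -0.00023395,
        0.0012047 ]), 'effort': array([ 1.63081582e-03, -4.34445655e+01, -2.46492112e+01, -1.67344369e-04,
        4.64083540e-03,  1.25462392e-05]), 'tool_pos': array([ 0.23148545, -0.47084669,  0.25568223]), 'tool_rot': array([[ 8.97480457e-01,  4.41054011e-01, -4.33728203e-04],
       [ 4.41054175e-01, -8.97479459e-01,  1.35451294e-03],
       [ 2.08151212e-04, -1.40694653e-03, -9.99998989e-01]]), 'ft_force': array([ 0.17061226, -0.43534476, -0.05344685]), 'wrist_torque': array([0.00078476, 0.0282288 , 0.02961476]), 'gripper_force': 0.0, 'width': 0.08553400097349388}
```

View pics/scene0.png

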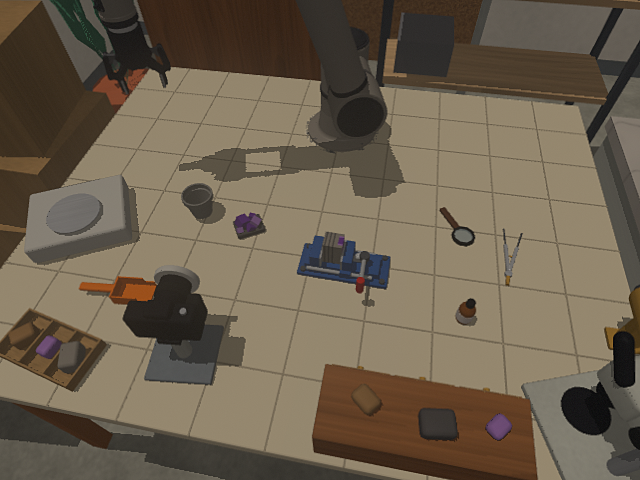

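View pics/top0.png

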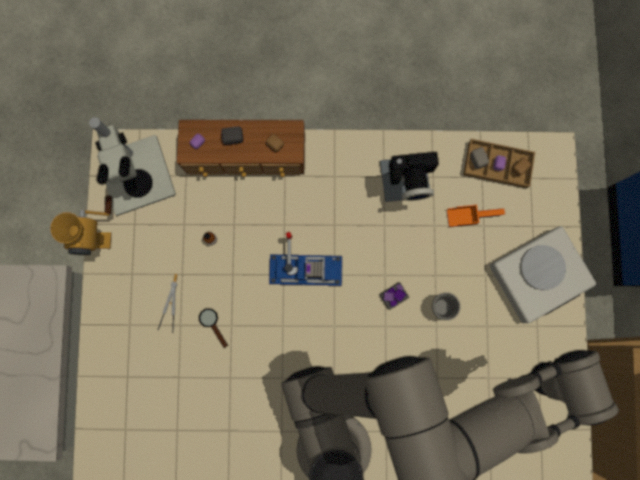

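The scene view shows the vise near (345,262), with the red knob at (361,284), and the camera near (180,310) with its lens towards the robot. In the top view, the vise is at (306,270), the rock at (316,268), the knob at (289,236) and the camera at (413,175). I'll enlarge both areas.

```bash
python3 - <<'E'
from h import *
a=load('scene0')['pixels'];b=load('top0')['pixels']
def crop(im,x,y,w,h,W,H): return cv2.resize(im[y:y+h,x:x+w],(W,H),interpolation=cv2.INTER_CUBIC)
m=np.vstack([np.hstack([crop(a,290,220,110,82,400,300),crop(a,115,255,140,105,400,300)]),np.hstack([crop(b,260,225,92,69,400,300),crop(b,370,140,92,69,400,300)])])
cv2.imwrite('pics/m1.png',m[:,:,::-1])
E
```

```text
(no output)
```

View pics/m1.png

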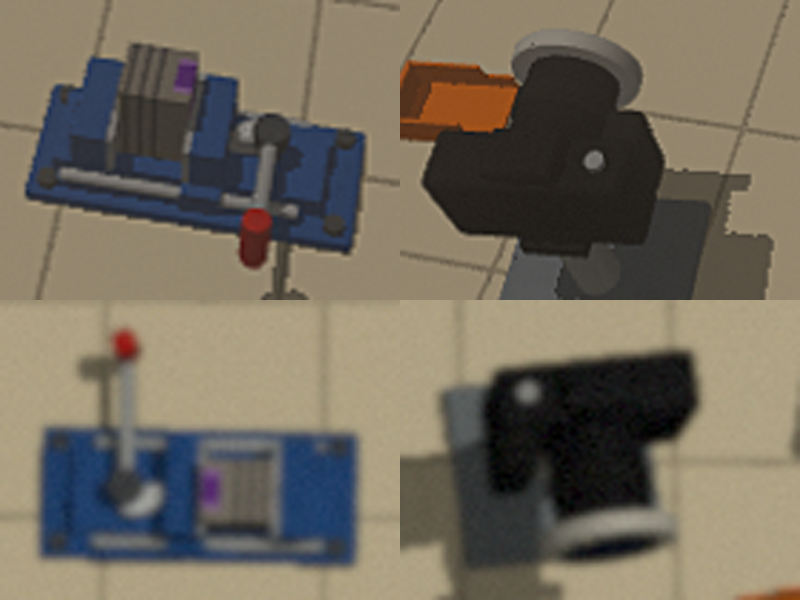

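The crops show the knob top at scene crop (257,213) and top crop (125,343), all the rock top corners, and the ring light. Vise −x points along world +y, and the lens looks roughly along world −x. Next I'll fit the poses.

```bash
cat > fit.py <<'E'
from h import *
from scipy.optimize import least_squares
S=load('scene0');T=load('top0')
s=lambda x,y:(290+x/3.636-.4,220+y/3.659-.4); t=lambda x,y:(260+x/4.348-.4,225+(y-300)/4.348-.4)
s2=lambda x,y:(115+(x-400)/2.857-.3,255+y/2.857-.3); t2=lambda x,y:(370+(x-400)/4.348-.4,140+(y-300)/4.348-.4)
print('knobtop',tri((S,s(257,213)),(T,t(125,343))))
print('ring',tri((S,s2(577,72)),(T,t2(612,532))))
for n,a,b in[('vein top',(185,77),(211,489)),('rocktop c',(160,72),(236,491))]: print(n,tri((S,s(*a)),(T,t(*b))))
obs=[(S,s(192,97),(-22.5,20,95)),(S,s(120,92),(22.5,20,95)),(S,s(130,44),(22.5,-20,95)),(S,s(198,54),(-22.5,-20,95)),
(S,s(352,251),(-136,45,0)),(S,s(27,199),(80,45,0)),(S,s(257,213),(-74.5,90,96)),(T,t(125,343),(-74.5,90,96)),
(T,t(42,430),(-136,45,10)),(T,t(355,432),(80,45,10)),(T,t(357,563),(80,-45,10)),(T,t(42,559),(-136,-45,10)),
(T,t(203,456),(-22.5,20,95)),(T,t(270,456),(22.5,20,95))]
def W(p,P):
    c,q=np.cos(p[2]),np.sin(p[2]);P=np.array(P)/1e3;return [p[0]+c*P[0]-q*P[1],p[1]+q*P[0]+c*P[1],P[2]]
f=lambda p:np.concatenate([proj(c,W(p,P))[0]-uv for c,uv,P in obs])
r=least_squares(f,[.5,.05,-1.57],loss='soft_l1');p=r.x
print('vise',p[:2],np.degrees(p[2]),np.round(f(p).reshape(-1,2),1).tolist())
for n,P in[('pivot',(-74.5,0,85)),('knob',(-74.5,90,85)),('open',(-164.5,0,85))]:print(n,W(p,P))
# camera body top back edge & ring ends in top
A,B=atz(T,t2(495,372),.202),atz(T,t2(690,350),.202);print('body back',A,B,np.linalg.norm(A-B),np.degrees(np.arctan2(*(B-A)[1::-1])))
A,B=atz(T,t2(548,540),.155),atz(T,t2(676,522),.155);print('ring',A,B,np.linalg.norm(A-B),np.degrees(np.arctan2(*(B-A)[1::-1])))
E
python3 fit.py
```

```text
knobtop (array([0.60286036, 0.12979893, 0.0974505 ]), [np.float64(0.00016332589483986917), np.float64(0.00016332589483987123)])
ring (array([ 0.70884705, -0.22520879,  0.15615477]), [np.float64(0.0019696407913041185), np.float64(0.001969640791304182)])
vein top (array([0.50915114, 0.07339369, 0.09259428]), [np.float64(0.0001908994288424289), np.float64(0.00019089942884246842)])
rocktop c (array([0.50794893, 0.05739116, 0.09249254]), [np.float64(0.00016601750865249327), np.float64(0.00016601750865252024)])
vise [0.51151486 0.05699997] -90.52737833863756 [[-0.7, 2.2], [-0.8, 0.6], [-0.2, -0.1], [0.4, 0.0], [0.3, -0.2], [-0.4, -0.4], [0.3, 0.2], [-0.3, 0.3], [-0.6, -0.0], [0.7, 0.6], [-0.1, 0.9], [-1.4, 0.8], [-0.2, -0.6], [0.6, -0.3]]
pivot [np.float64(0.5122005881610273), np.float64(0.1314968091087731), np.float64(0.085)]
knob [np.float64(0.602196775670632), np.float64(0.13066841684898428), np.float64(0.085)]
open [np.float64(0.5130289804208161), np.float64(0.22149299661837774), np.float64(0.085)]
body back [ 0.79820641 -0.14888844  0.202     ] [ 0.81347022 -0.26946906  0.202     ] 0.12154287367494157 -82.78553367376121
ring [ 0.70451366 -0.18683678  0.155     ] [ 0.71678295 -0.26785521  0.155     ] 0.08194218146288804 -81.38865433007294
```

Request:
{"op": "apply_moves", "data": {"targets": [{"rz":6.5},{"rz":6.5},{"rz":6.5},{"rz":6.6},{"x":0.0265,"y":-0.043},{"x":0.0265,"y":-0.043},{"x":0.0265,"y":-0.043},{"x":0.0265,"y":-0.043},{"x":0.0265,"y":-0.043},{"x":0.0265,"y":-0.043}]}}

```text
schema error: expected keys rx, ry, rz, x, y, z, grip
```

Request:
{"op": "apply_moves", "data": {"targets": [{"x":0.0265,"y":-0.043},{"x":0.0265,"y":-0.043},{"x":0.0265,"y":-0.043},{"x":0.0265,"y":-0.043},{"x":0.0265,"y":-0.043},{"x":0.0265,"y":-0.043},{"x":0.0265,"y":-0.043,"grip":-0.3},{},{},{}]}}

```text
schema error: expected keys rx, ry, rz, x, y, z, grip
```

```bash
python3 - <<'E'
from h import *
c=snap('wrist','w1');s=state();print(s['time'],s['tool_pos'],s['tool_rot'],s['width'],s['qpos']);print(c['K'])
c=load('w1')
for P in [(0.6022,.1307,.096),(.5115,.057,.095)]:print(proj(c,P))
E
```

```text
0.15 [ 0.23149628 -0.4709178   0.25582223] [[ 8.97478007e-01  4.41059089e-01 -3.27270305e-04]
 [ 4.41059181e-01 -8.97477430e-01  1.03067407e-03]
 [ 1.60870453e-04 -1.06935288e-03 -9.99999415e-01]] 0.08552562571472164 [-1.26001982e+00  3.42512473e-01  1.52476730e+00  3.74755335e-06
  1.27539426e+00 -1.46003184e-01]
[[362.04147302   0.         317.44359726]
 [  0.         362.04147302 243.13627391]
 [  0.           0.           1.        ]]
[[1676.79744304 2359.37838963]]
[[313.44854665 237.69954572]]
```

View pics/w1.png

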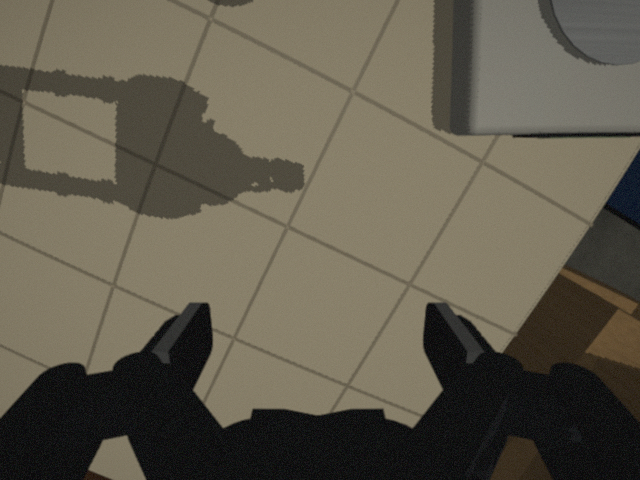

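The move was refused because every row needs all the keys, so this wrist view only shows bare counter at the start pose, with the fingers at the bottom.

Request:
{"op": "apply_moves", "data": {"targets": [{"rx":0,"ry":0,"rz":6.5,"x":0,"y":0,"z":0,"grip":1},{"rx":0,"ry":0,"rz":6.5,"x":0,"y":0,"z":0,"grip":1},{"rx":0,"ry":0,"rz":6.5,"x":0,"y":0,"z":0,"grip":1},{"rx":0,"ry":0,"rz":6.6,"x":0,"y":0,"z":0,"grip":1},{"rx":0,"ry":0,"rz":0,"x":0.0265,"y":-0.043,"z":0,"grip":1},{"rx":0,"ry":0,"rz":0,"x":0.0265,"y":-0.043,"z":0,"grip":1},{"rx":0,"ry":0,"rz":0,"x":0.0265,"y":-0.043,"z":0,"grip":1},{"rx":0,"ry":0,"rz":0,"x":0.0265,"y":-0.043,"z":0,"grip":1},{"rx":0,"ry":0,"rz":0,"x":0.0265,"y":-0.043,"z":0,"grip":1},{"rx":0,"ry":0,"rz":0,"x":0.0265,"y":-0.043,"z":0,"grip":1}]}}

```text
time: 1.15
tool_pos: [0.3892, -0.2137, 0.2563]
tool_rot: [[1.0, 0.001, 0.0], [0.001, -1.0, -0.0], [0.0, 0.0, -1.0]]
ft_force: [0.4, 0.2, -0.5]
width: 0.0854
gripper_force: 0.0
```

Request:
{"op": "apply_moves", "data": {"targets": [{"rx":0,"ry":0,"rz":0,"x":0.0265,"y":-0.043,"z":0,"grip":1},{"rx":0,"ry":0,"rz":0,"x":0.0265,"y":-0.043,"z":0,"grip":1},{"rx":0,"ry":0,"rz":0,"x":0.0265,"y":-0.043,"z":0,"grip":1},{"rx":0,"ry":0,"rz":0,"x":0.0265,"y":-0.043,"z":0,"grip":1},{"rx":0,"ry":0,"rz":0,"x":0.0265,"y":-0.043,"z":0,"grip":-0.3},{"rx":0,"ry":0,"rz":0,"x":0,"y":0,"z":0,"grip":-0.3},{"rx":0,"ry":0,"rz":0,"x":0,"y":0,"z":0,"grip":-0.3},{"rx":0,"ry":0,"rz":0,"x":0,"y":0,"z":0,"grip":-0.3}]}}

```text
time: 1.95
tool_pos: [0.519, -0.0033, 0.256]
tool_rot: [[1.0, 0.001, -0.001], [0.001, -1.0, -0.0], [-0.001, 0.0, -1.0]]
ft_force: [0.7, -0.2, 0.1]
width: 0.0303
gripper_force: 0.0
```

```bash
python3 - <<'E'
from h import *
c=snap('wrist','w2');s=state();print(s['time'],s['tool_pos'],s['tool_rot'],s['width'],s['qpos'])
for P in [(0.6022,.1307,.096),(.5115,.057,.095),(.5122,.1315,.085),(.5115,.0795,.095)]:print(proj(c,P))
E
```

```text
2.0 [ 0.51899715 -0.0036938   0.25619181] [[ 9.99999778e-01 -2.71638165e-04 -6.07969619e-04]
 [-2.71836724e-04 -9.99999910e-01 -3.26534702e-04]
 [-6.07880865e-04  3.26699898e-04 -9.99999762e-01]] 0.030344853376196544 [-1.54623256e-01  3.31483000e-01  1.54002566e+00 -4.35754302e-04
  1.27063445e+00  1.41657376e+00]
[[139.96124359 122.71337481]]
[[243.6097078  238.73762204]]
[[158.23750777 234.71136154]]
[[215.98782114 238.7248095 ]]
```

View pics/w2.png

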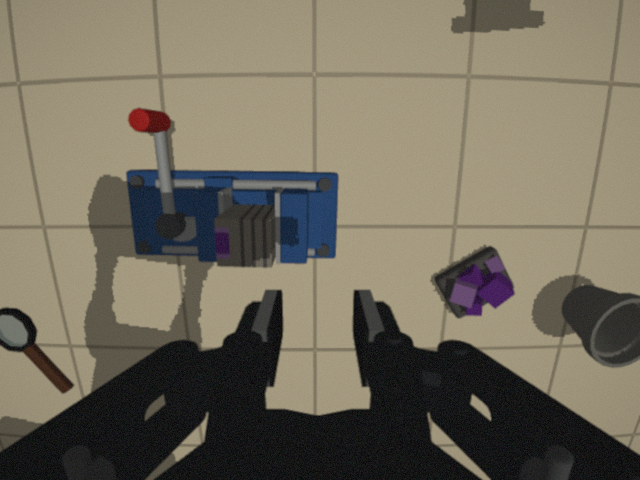

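The wrist view agrees: the knob top is at (139,121) against a predicted (140,123), and the vein is near (222,243). Moving over the knob and down.

Request:
{"op": "apply_moves", "data": {"targets": [{"rx":0,"ry":0,"rz":0,"x":0.021,"y":-0.0335,"z":0,"grip":-0.3},{"rx":0,"ry":0,"rz":0,"x":0.021,"y":-0.0335,"z":0,"grip":-0.3},{"rx":0,"ry":0,"rz":0,"x":0.021,"y":-0.0335,"z":0,"grip":-0.3},{"rx":0,"ry":0,"rz":0,"x":0.0204,"y":-0.0335,"z":0,"grip":-0.3},{"rx":0,"ry":0,"rz":0,"x":0,"y":0,"z":0.04,"grip":-0.3},{"rx":0,"ry":0,"rz":0,"x":0,"y":0,"z":0.04,"grip":-0.3},{"rx":0,"ry":0,"rz":0,"x":0,"y":0,"z":0,"grip":-0.3}]}}

```text
time: 2.7
tool_pos: [0.5996, 0.1297, 0.1709]
tool_rot: [[1.0, -0.001, -0.011], [-0.001, -1.0, -0.001], [-0.011, 0.001, -1.0]]
ft_force: [-1.3, -0.1, -0.3]
width: 0.03
gripper_force: 0.0
```

```bash
python3 - <<'E'
from h import *
c=snap('wrist','w3');s=state();print(s['time'],s['tool_pos'],s['width'])
for P in [(0.6022,.1305,.096)]:print(proj(c,P))
im=c['pixels'].astype(int);m=((im[...,0]>110)&(im[...,1]<70)&(im[...,2]<70)).astype(np.uint8)
ys,xs=np.nonzero(m);print(xs.min(),xs.max(),ys.min(),ys.max(),xs.mean(),ys.mean())
print(proj(c,[(0.6022,.1395,.096),(0.6022,.1215,.096),(.6112,.1305,.096)]))
E
```

```text
2.75 [0.60140399 0.12992566 0.17436212] 0.02993858541407445
[[317.19475851 261.20957514]]
307 327 244 252 316.84353741496597 248.75510204081633
[[301.33714761 261.21748312]
 [333.05281312 261.19691866]
 [317.18051609 246.07321608]]
```

Request:
{"op": "apply_moves", "data": {"targets": [{"rx":0,"ry":0,"rz":0,"x":0,"y":0,"z":0.03,"grip":-0.3},{"rx":0,"ry":0,"rz":0,"x":0,"y":0,"z":0.03,"grip":-0.3},{"rx":0,"ry":0,"rz":0,"x":0,"y":0,"z":0.028,"grip":-0.3},{"rx":0,"ry":0,"rz":0,"x":0,"y":0,"z":0,"grip":-0.45},{"rx":0,"ry":0,"rz":0,"x":0,"y":0,"z":0,"grip":-0.45}]}}

```text
time: 3.25
tool_pos: [0.6042, 0.1308, 0.0908]
tool_rot: [[1.0, 0.0, 0.003], [0.0, -1.0, 0.0], [0.003, -0.0, -1.0]]
ft_force: [0.0, 0.1, 0.3]
width: 0.0234
gripper_force: 0.0
```

Request:
{"op": "apply_moves", "data": {"targets": [{"rx":0,"ry":0,"rz":-6,"x":-0.0005,"y":-0.0094,"z":0,"grip":-0.45},{"rx":0,"ry":0,"rz":-6,"x":-0.0005,"y":-0.0094,"z":0,"grip":-0.45},{"rx":0,"ry":0,"rz":-6,"x":-0.0005,"y":-0.0094,"z":0,"grip":-0.45},{"rx":0,"ry":0,"rz":-6,"x":-0.0005,"y":-0.0094,"z":0,"grip":-0.45},{"rx":0,"ry":0,"rz":-6,"x":-0.0005,"y":-0.0094,"z":0,"grip":-0.45},{"rx":0,"ry":0,"rz":0,"x":0,"y":0,"z":0,"grip":-0.45}]}}

```text
time: 3.85
tool_pos: [0.592, 0.1771, 0.0915]
tool_rot: [[0.865, 0.502, 0.005], [0.502, -0.865, 0.001], [0.005, 0.002, -1.0]]
ft_force: [0.3, -0.1, 1.3]
width: 0.0238
gripper_force: 0.0
```

Request:
{"op": "apply_moves", "data": {"targets": [{"rx":0,"ry":0,"rz":-6,"x":-0.0005,"y":-0.0094,"z":0,"grip":-0.45},{"rx":0,"ry":0,"rz":-6,"x":-0.0005,"y":-0.0094,"z":0,"grip":-0.45},{"rx":0,"ry":0,"rz":-6,"x":-0.0005,"y":-0.0094,"z":0,"grip":-0.45},{"rx":0,"ry":0,"rz":-6,"x":-0.0005,"y":-0.0094,"z":0,"grip":-0.45},{"rx":0,"ry":0,"rz":-6,"x":-0.0005,"y":-0.0094,"z":0,"grip":-0.45},{"rx":0,"ry":0,"rz":-6,"x":-0.0005,"y":-0.0094,"z":0,"grip":-0.45},{"rx":0,"ry":0,"rz":-6,"x":-0.0005,"y":-0.0094,"z":0,"grip":-0.45},{"rx":0,"ry":0,"rz":-6,"x":-0.0005,"y":-0.0094,"z":0,"grip":-0.45},{"rx":0,"ry":0,"rz":-6,"x":-0.0005,"y":-0.0094,"z":0,"grip":-0.45},{"rx":0,"ry":0,"rz":-6,"x":-0.0005,"y":-0.0094,"z":0,"grip":-0.45}]}}

```text
time: 4.85
tool_pos: [0.5149, 0.2212, 0.091]
tool_rot: [[-0.002, 1.0, 0.006], [1.0, 0.002, 0.001], [0.001, 0.006, -1.0]]
ft_force: [1.6, -1.4, 0.9]
width: 0.0236
gripper_force: 1.3
```

Request:
{"op": "apply_moves", "data": {"targets": [{"rx":0,"ry":0,"rz":-2,"x":0,"y":-0.0035,"z":0,"grip":-0.45},{"rx":0,"ry":0,"rz":0,"x":0,"y":0,"z":0,"grip":-0.45},{"rx":0,"ry":0,"rz":0,"x":0,"y":0.003,"z":0,"grip":-0.3},{"rx":0,"ry":0,"rz":0,"x":0,"y":0,"z":0,"grip":-0.3}]}}

```text
time: 5.25
tool_pos: [0.5132, 0.2213, 0.089]
tool_rot: [[-0.034, 0.999, 0.001], [0.999, 0.034, 0.0], [0.0, 0.001, -1.0]]
ft_force: [0.2, -0.3, -0.1]
width: 0.0301
gripper_force: 0.0
```

Request:
{"op": "apply_moves", "data": {"targets": [{"rx":0,"ry":0,"rz":0,"x":0,"y":0,"z":-0.04,"grip":-0.3},{"rx":0,"ry":0,"rz":0,"x":0,"y":0,"z":-0.05,"grip":0.5},{"rx":0,"ry":0,"rz":2.5,"x":0,"y":0,"z":-0.05,"grip":1},{"rx":0,"ry":0,"rz":0,"x":-0.044,"y":0,"z":0,"grip":1},{"rx":0,"ry":0,"rz":0,"x":-0.044,"y":0,"z":0,"grip":1},{"rx":0,"ry":0,"rz":0,"x":-0.044,"y":0,"z":0,"grip":1},{"rx":0,"ry":0,"rz":0,"x":-0.044,"y":0,"z":0,"grip":1},{"rx":0,"ry":0,"rz":0,"x":-0.044,"y":0,"z":0,"grip":1},{"rx":0,"ry":0,"rz":0,"x":0,"y":0,"z":0,"grip":1},{"rx":0,"ry":0,"rz":0,"x":0,"y":0,"z":0,"grip":1}]}}

```text
time: 6.25
tool_pos: [0.5106, 0.0005, 0.2283]
tool_rot: [[0.011, 1.0, -0.0], [1.0, -0.011, 0.0], [0.0, -0.0, -1.0]]
ft_force: [0.1, 1.1, 0.4]
width: 0.0855
gripper_force: 0.0
```

```bash
python3 - <<'E'
from h import *
c=snap('wrist','w4');s=state();print(s['time'],s['tool_pos'],s['tool_rot'],s['width'],s['ft_force']);
for P in [(.512,.2215,.096),(.5115,.057,.095),(.5315,.0795,.095),(.4915,.0795,.095),(.5315,.0345,.095),(.4915,.0345,.095)]:print(proj(c,P))
E
```

```text
6.3 [0.51057086 0.00151349 0.22832341] [[ 9.01587747e-03  9.99959341e-01 -1.71928584e-04]
 [ 9.99959267e-01 -9.01580379e-03  4.24623024e-04]
 [ 4.23055685e-04 -1.75749930e-04 -9.99999895e-01]] 0.08518623551790587 [-0.66269642  0.52283447 -1.15706302]
[[ 316.25122596 -112.96746564]]
[[318.33631454 161.41470924]]
[[347.82833253 127.04774863]]
[[288.15049952 127.73011046]]
[[347.21078636 193.80659062]]
[[290.14568829 194.43200876]]
```

View pics/w4.png

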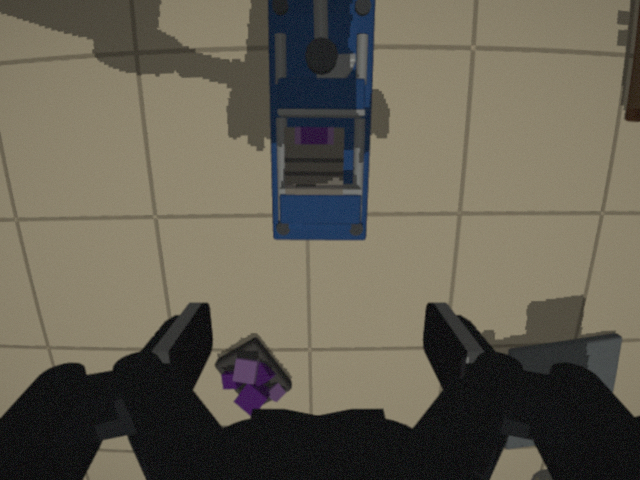

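The lever now points along the vise's −x and there is a gap at the sliding jaw. The rock top spans (285–344, 127–193), so its centre is near x=0.5095, y=0.057. I'll check the height of the rods beside the block before descending.

```bash
python3 - <<'E'
from h import *
S=load('scene0');W=load('w4')
for uv in[(290+70/3.636,220+173/3.659),(290+165/3.636,220+187/3.659)]:
    o,d=ray(S,uv)
    for z in(.01,.02,.03,.04,.05):
        P=atz(S,uv,z); q=proj(W,P)[0]; print(uv,z,P.round(4),q.round(0))
E
```

```text
(309.25192519251925, 267.2806777808144) 0.01 [0.5392 0.0045 0.01  ] [348. 212.]
(309.25192519251925, 267.2806777808144) 0.02 [0.5457 0.0061 0.02  ] [356. 212.]
(309.25192519251925, 267.2806777808144) 0.03 [0.5521 0.0077 0.03  ] [364. 213.]
(309.25192519251925, 267.2806777808144) 0.04 [0.5586 0.0093 0.04  ] [373. 213.]
(309.25192519251925, 267.2806777808144) 0.05 [0.565  0.0109 0.05  ] [383. 214.]
(335.37953795379536, 271.10685979775894) 0.01 [0.539  0.0679 0.01  ] [348. 143.]
(335.37953795379536, 271.10685979775894) 0.02 [0.5455 0.0687 0.02  ] [357. 142.]
(335.37953795379536, 271.10685979775894) 0.03 [0.5519 0.0696 0.03  ] [366. 141.]
(335.37953795379536, 271.10685979775894) 0.04 [0.5584 0.0705 0.04  ] [375. 140.]
(335.37953795379536, 271.10685979775894) 0.05 [0.5648 0.0713 0.05  ] [385. 139.]
```

Request:
{"op": "apply_moves", "data": {"targets": [{"rx":0,"ry":0,"rz":0,"x":0.028,"y":-0.0005,"z":0,"grip":1},{"rx":0,"ry":0,"rz":0,"x":0.0275,"y":-0.0005,"z":0,"grip":1},{"rx":0,"ry":0,"rz":0,"x":0,"y":0,"z":0.045,"grip":1},{"rx":0,"ry":0,"rz":0,"x":0,"y":0,"z":0.04,"grip":1},{"rx":0,"ry":0,"rz":0,"x":0,"y":0,"z":0.036,"grip":1},{"rx":0,"ry":0,"rz":0,"x":0,"y":0,"z":0.03,"grip":1},{"rx":0,"ry":0,"rz":0,"x":0,"y":0,"z":0,"grip":1},{"rx":0,"ry":0,"rz":0,"x":0,"y":0,"z":0,"grip":1}]}}

```text
time: 7.1
tool_pos: [0.5101, 0.058, 0.0777]
tool_rot: [[0.006, 1.0, -0.0], [1.0, -0.006, 0.0], [0.0, -0.0, -1.0]]
ft_force: [-0.5, 0.3, 0.5]
width: 0.0852
gripper_force: 0.0
```

Request:
{"op": "apply_moves", "data": {"newtons": 40, "targets": [{"rx":0,"ry":0,"rz":0,"x":0,"y":0,"z":0,"grip":0.15},{"rx":0,"ry":0,"rz":0,"x":0,"y":0,"z":0,"grip":0.05},{"rx":0,"ry":0,"rz":0,"x":0,"y":0,"z":0,"grip":-0.1},{"rx":0,"ry":0,"rz":0,"x":0,"y":0,"z":0,"grip":-0.3},{"rx":0,"ry":0,"rz":0,"x":0,"y":0,"z":0,"grip":-0.5},{"rx":0,"ry":0,"rz":0,"x":0,"y":0,"z":0,"grip":-0.5},{"rx":0,"ry":0,"rz":0,"x":0,"y":0,"z":0,"grip":-0.5}]}}

```text
time: 7.8
tool_pos: [0.5104, 0.0569, 0.0785]
tool_rot: [[0.008, 1.0, 0.002], [1.0, -0.008, 0.0], [0.0, 0.002, -1.0]]
ft_force: [-1.3, 1.0, 7.9]
width: 0.0392
gripper_force: 42.0
```

Request:
{"op": "apply_moves", "data": {"newtons": 60, "targets": [{"rx":0,"ry":0,"rz":0,"x":0,"y":0,"z":0,"grip":-0.5},{"rx":0,"ry":0,"rz":0,"x":0,"y":0,"z":-0.008,"grip":-0.5},{"rx":0,"ry":0,"rz":0,"x":0,"y":0,"z":-0.015,"grip":-0.5},{"rx":0,"ry":0,"rz":0,"x":0,"y":0,"z":-0.02,"grip":-0.5},{"rx":0,"ry":0,"rz":0,"x":0,"y":0,"z":-0.025,"grip":-0.5},{"rx":0,"ry":0,"rz":0,"x":0,"y":0,"z":-0.025,"grip":-0.5},{"rx":0,"ry":0,"rz":0,"x":0,"y":0,"z":-0.02,"grip":-0.5},{"rx":0,"ry":0,"rz":0,"x":0,"y":0,"z":0,"grip":-0.5}]}}

```text
time: 8.6
tool_pos: [0.5112, 0.0567, 0.193]
tool_rot: [[0.008, 1.0, 0.006], [1.0, -0.008, -0.0], [-0.0, 0.006, -1.0]]
ft_force: [0.5, -0.1, -3.2]
width: 0.0391
gripper_force: 61.1
```

```bash
python3 - <<'E'
from h import *
c=snap('scene','s2');s=state();print(s['time'],s['tool_pos'],s['width'],s['ft_force'],s['gripper_force'])
a=c['pixels'];t=load('w4')
im=np.vstack([np.hstack([cv2.resize(a[180:300,270:430],(400,300)),cv2.resize(a[250:400,110:310],(400,300))]),np.zeros((300,800,3),np.uint8)])
w=snap('wrist','w5')['pixels'];im[300:,:400]=cv2.resize(w,(400,300))
tp=snap('top','t5')['pixels'];im[300:,400:]=cv2.resize(tp[140:209,370:462],(400,300),interpolation=cv2.INTER_CUBIC)
cv2.imwrite('pics/m2.png',im[:,:,::-1])
E
```

```text
8.65 [0.51032536 0.05678154 0.19117515] 0.03914244851529028 [ 0.11483965  0.72430176 -2.99853916] 61.09333634376526
```

View pics/m2.png

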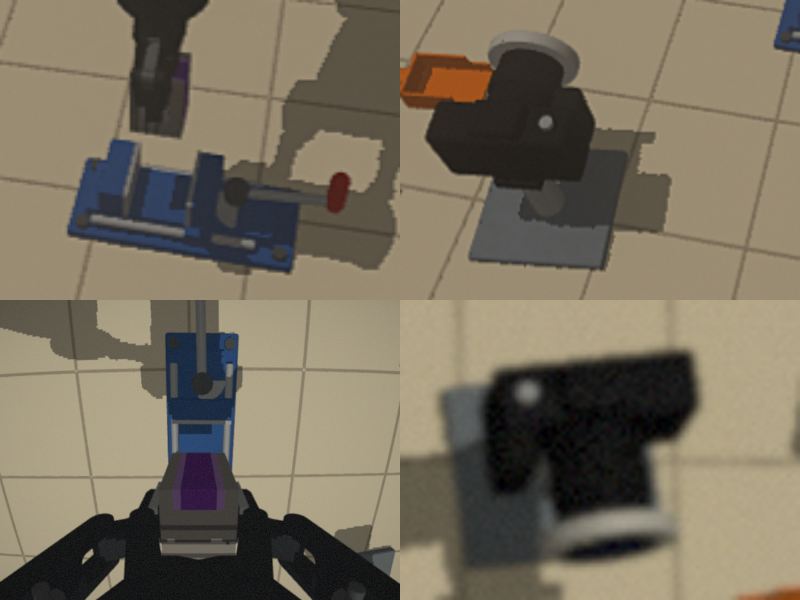

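The block is out of the vise, level between the fingers with the vein facing tool +x, and the lever and jaw are still open. Now I'll turn it to face the camera and move to a standoff.

Request:
{"op": "apply_moves", "data": {"targets": [{"rx":0,"ry":0,"rz":8.2,"x":0,"y":0,"z":0,"grip":-0.5},{"rx":0,"ry":0,"rz":8.2,"x":0,"y":0,"z":0,"grip":-0.5},{"rx":0,"ry":0,"rz":8.2,"x":0,"y":0,"z":0,"grip":-0.5},{"rx":0,"ry":0,"rz":8.2,"x":0,"y":0,"z":0,"grip":-0.5},{"rx":0,"ry":0,"rz":8.2,"x":0,"y":0,"z":0,"grip":-0.5},{"rx":0,"ry":0,"rz":8.2,"x":0,"y":0,"z":0,"grip":-0.5},{"rx":0,"ry":0,"rz":8.2,"x":0,"y":0,"z":0,"grip":-0.5},{"rx":0,"ry":0,"rz":8.2,"x":0,"y":0,"z":0,"grip":-0.5},{"rx":0,"ry":0,"rz":8.2,"x":0,"y":0,"z":0,"grip":-0.5},{"rx":0,"ry":0,"rz":8.2,"x":0,"y":0,"z":0,"grip":-0.5}]}}

```text
time: 9.75
tool_pos: [0.5091, 0.0568, 0.1885]
tool_rot: [[0.992, 0.126, -0.003], [0.126, -0.992, -0.0], [-0.003, -0.0, -1.0]]
ft_force: [0.4, 0.7, -3.2]
width: 0.0395
gripper_force: 60.9
```

Request:
{"op": "apply_moves", "data": {"targets": [{"rx":0,"ry":0,"rz":0,"x":-0.001,"y":0.03,"z":0,"grip":-0.5},{"rx":0,"ry":0,"rz":0,"x":-0.001,"y":0.035,"z":0,"grip":-0.5},{"rx":0,"ry":0,"rz":0,"x":-0.001,"y":0.04,"z":0,"grip":-0.5},{"rx":0,"ry":0,"rz":0,"x":-0.001,"y":0.045,"z":0,"grip":-0.5},{"rx":0,"ry":0,"rz":0,"x":-0.001,"y":0.045,"z":0,"grip":-0.5},{"rx":0,"ry":0,"rz":0,"x":-0.001,"y":0.045,"z":0,"grip":-0.5},{"rx":0,"ry":0,"rz":0,"x":-0.001,"y":0.035,"z":0,"grip":-0.5},{"rx":0,"ry":0,"rz":0,"x":-0.001,"y":0.03,"z":0,"grip":-0.5},{"rx":0,"ry":0,"rz":0,"x":0,"y":0,"z":0,"grip":-0.5},{"rx":0,"ry":0,"rz":0,"x":0,"y":0,"z":0,"grip":-0.5}]}}

```text
time: 10.75
tool_pos: [0.5413, -0.2466, 0.1883]
tool_rot: [[0.991, 0.13, -0.003], [0.13, -0.991, 0.002], [-0.003, -0.003, -1.0]]
ft_force: [0.4, 0.9, -3.3]
width: 0.0393
gripper_force: 61.9
```

```bash
python3 - <<'E'
from h import *
c=snap('wrist','w6');s=state();p=s['tool_pos'];R=s['tool_rot'];print(s['time'],p,R,s['width'],s['ft_force'])
print('wcam',ray(c,(320,240)))
P=[p+R@np.array([.0225,sy*.02,.0155+sz]) for sz in(-.0325,.0325) for sy in(-1,1)]
print(proj(c,P).round(1).tolist(), proj(c,[(.709,-.225,.155)]))
E
```

```text
10.8 [ 0.54148495 -0.24585426  0.18869563] [[ 0.99132741  0.13138882 -0.00263535]
 [ 0.13139415 -0.99132826  0.00196339]
 [-0.00235453 -0.00229263 -0.9999946 ]] 0.03941507614268961 [ 0.69584758  1.24460963 -3.53084167]
wcam (array([ 0.61185647, -0.23719523,  0.30758871]), array([-0.2712766 , -0.03902729, -0.96170987]))
[[252.2, 300.1], [381.6, 300.1], [275.7, 241.9], [358.9, 241.8]] [[ 320.58389249 -136.57390634]]
```

View pics/w6.png

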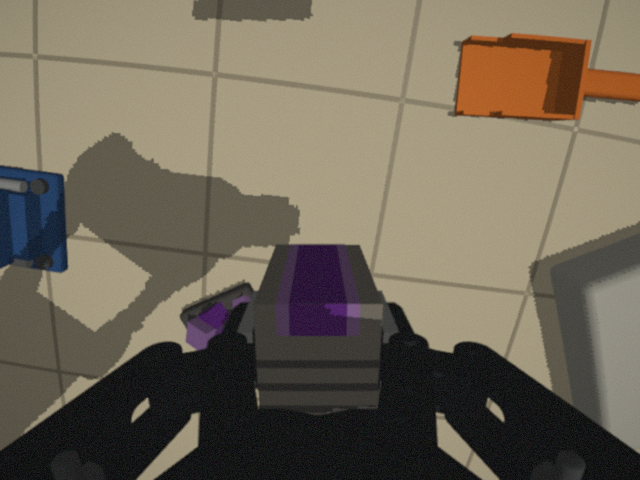

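The block matches the predicted outline (face corners near (256,305), (384,305), (274,244), (361,244)), and the specimen camera is outside the wrist view. I'll take a finer enlarged look at the specimen camera in the earlier scene and top frames.

```bash
python3 - <<'E'
from h import *
a=load('s2')['pixels'];b=load('t5')['pixels']
def g(im):return (255*(im/255.)**.5).astype(np.uint8)
m=np.hstack([cv2.resize(g(a)[262:386,124:226],(400,486),interpolation=cv2.INTER_CUBIC),cv2.resize(g(b)[146:213,376:442],(400,406),interpolation=cv2.INTER_CUBIC)[:406].copy() if 0 else cv2.copyMakeBorder(cv2.resize(g(b)[146:213,376:442],(400,406),interpolation=cv2.INTER_CUBIC),0,80,0,0,cv2.BORDER_CONSTANT)])
cv2.imwrite('pics/m3.png',m[:,:,::-1])
E
```

```text
(no output)
```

View pics/m3.png

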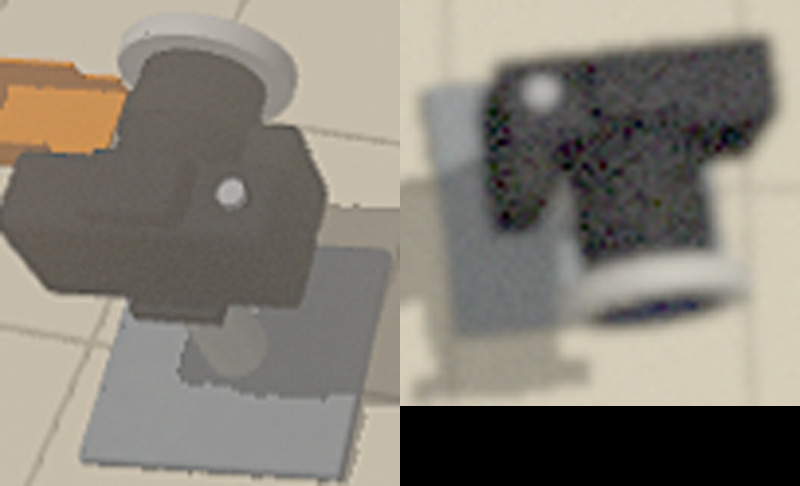

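The scene crop shows the base's top corners at (83,458), (342,470) and (391,252) and the ring spanning (118,55)–(297,85). The top crop shows the ring spanning (570,305)–(747,280) and the base's left edge from (422,92) to (460,335).

```bash
python3 - <<'E'
from h import *
S=load('s2');T=load('t5')
s=lambda x,y:(124+x/3.922-.4,262+y/3.922-.4);t=lambda x,y:(376+(x-400)/6.06-.4,146+y/6.06-.4)
def seg(n,c,a,b,z,perp):
    A,B=atz(c,a,z),atz(c,b,z);d=B-A;print(n,A[:2].round(4),B[:2].round(4),'mid',((A+B)/2)[:2].round(4),'len',np.linalg.norm(d).round(4),'yaw',np.degrees(np.arctan2(d[1],d[0])).round(1)+perp)
z=.01
seg('S rear',S,s(342,470),s(83,458),z,-90)
seg('S right',S,s(391,252),s(342,470),z,0)
seg('T left',T,t(460,335),t(422,92),z,0)
seg('T bodyback',T,t(770,37),t(497,67),.202,-90)
seg('T ring',T,t(747,280),t(570,305),.155,-90)
seg('S ring',S,s(118,55),s(297,85),.155,-90)
for dx in(0,.01):
  for yaw in(6,7.5,9):
    a=np.radians(yaw);u=np.array([np.cos(a),np.sin(a),0]);v=np.array([-u[1],u[0],0]);L=np.array([.709,-.226,.155])
    th=np.linspace(0,2*np.pi,73);
    C=L+dx*u+.044*(np.outer(np.cos(th),v)+np.outer(np.sin(th),[0,0,1]))
    for n,c,o,k in(('S',S,(124,262),3.922),('T',T,(376,146),6.06)):
        q=(proj(c,C)-o+.4)*k+([400,0] if n=='T' else [0,0]);i,j,t_,b_=q[:,0].argmin(),q[:,0].argmax(),q[:,1].argmin(),q[:,1].argmax();print(dx,yaw,n,'L',q[i].round(),'R',q[j].round(),'top',q[t_].round(),'bot',q[b_].round())
E
```

```text
S rear [ 0.8457 -0.1376] [ 0.8644 -0.2728] mid [ 0.8551 -0.2052] len 0.1365 yaw -172.1
S right [ 0.7232 -0.151 ] [ 0.8457 -0.1376] mid [ 0.7845 -0.1443] len 0.1233 yaw 6.2
T left [ 0.7215 -0.1539] [ 0.8457 -0.1364] mid [ 0.7836 -0.1452] len 0.1254 yaw 8.1
T bodyback [ 0.8118 -0.2704] [ 0.7968 -0.1493] mid [ 0.8043 -0.2098] len 0.122 yaw 7.0
T ring [ 0.7136 -0.2672] [ 0.7013 -0.1868] mid [ 0.7075 -0.227 ] len 0.0813 yaw 8.599999999999994
S ring [ 0.7064 -0.2728] [ 0.7072 -0.1769] mid [ 0.7068 -0.2248] len 0.096 yaw -0.5
0 6 S L [114.  52.] R [291.  90.] top [170.  24.] bot [233. 118.]
0 6 T L [559. 302.] R [755. 276.] top [707. 263.] bot [609. 314.]
0 7.5 S L [113.  54.] R [292.  88.] top [170.  25.] bot [233. 118.]
0 7.5 T L [559. 305.] R [754. 273.] top [714. 262.] bot [602. 315.]
0 9 S L [112.  56.] R [292.  87.] top [178.  25.] bot [226. 118.]
0 9 T L [560. 307.] R [754. 271.] top [720. 261.] bot [595. 316.]
0.01 6 S L [107.  69.] R [286. 107.] top [164.  42.] bot [228. 135.]
0.01 6 T L [556. 281.] R [752. 254.] top [704. 241.] bot [606. 293.]
0.01 7.5 S L [107.  71.] R [287. 105.] top [165.  42.] bot [229. 135.]
0.01 7.5 T L [556. 283.] R [751. 252.] top [710. 240.] bot [599. 294.]
0.01 9 S L [107.  73.] R [288. 104.] top [173.  42.] bot [222. 135.]
0.01 9 T L [556. 286.] R [750. 250.] top [716. 239.] bot [592. 295.]
```

```bash
python3 - <<'E'
from h import *
S=load('s2');T=load('t5')
s=lambda x,y:(124+x/3.922-.4,262+y/3.922-.4);t=lambda x,y:(376+(x-400)/6.06-.4,146+y/6.06-.4)
for n,a,b in[('rear -y',(2,215),(772,35)),('rear +y',(325,195),(495,65)),('rear +y b',(318,232),(495,65)),('silver',(231,192),(541,91)),('front -y',(18,155),(775,110))]: 
    x,r=tri((S,s(*a)),(T,t(*b)));print(n,x.round(4),round(r[0],4))
# model body box for candidate lens x
for lx in(.692,.7025):
  a=np.radians(7.3);u=np.array([np.cos(a),np.sin(a),0]);v=np.array([-u[1],u[0],0]);L=np.array([lx,-.2268-(.7025-lx)*.128,0])
  for xb in(.074,.116):
   for y in(-.064,.064):
    for z in(.202,.155,.108):
     P=L+xb*u+y*v+[0,0,z];print(lx,xb,y,z,((proj(S,P)[0]-(124,262)+.4)*3.922).round(),((proj(T,P)[0]-(376,146)+.4)*6.06+[400,0]).round())
E
```

```text
rear -y [ 0.8159 -0.2722  0.1896] 0.0019
rear +y [ 0.7907 -0.135   0.2081] 0.0133
rear +y b [ 0.7985 -0.1392  0.1857] 0.0119
silver [ 0.7882 -0.1694  0.1952] 0.0002
front -y [ 0.7838 -0.2763  0.1876] 0.0016
0.692 0.074 -0.064 0.202 [  8. 118.] [799. 121.]
0.692 0.074 -0.064 0.155 [ 44. 168.] [777. 152.]
0.692 0.074 -0.064 0.108 [ 76. 213.] [756. 180.]
0.692 0.074 0.064 0.202 [280. 131.] [512. 154.]
0.692 0.074 0.064 0.155 [304. 180.] [498. 184.]
0.692 0.074 0.064 0.108 [325. 225.] [486. 212.]
0.692 0.116 -0.064 0.202 [-22. 200.] [784.  30.]
0.692 0.116 -0.064 0.155 [ 16. 247.] [763.  63.]
0.692 0.116 -0.064 0.108 [ 51. 290.] [742.  94.]
0.692 0.116 0.064 0.202 [259. 213.] [498.  62.]
0.692 0.116 0.064 0.155 [284. 260.] [485.  95.]
0.692 0.116 0.064 0.108 [307. 303.] [473. 125.]
0.7025 0.074 -0.064 0.202 [  1. 138.] [795.  98.]
0.7025 0.074 -0.064 0.155 [ 37. 187.] [773. 129.]
0.7025 0.074 -0.064 0.108 [ 70. 232.] [752. 158.]
0.7025 0.074 0.064 0.202 [275. 151.] [508. 131.]
0.7025 0.074 0.064 0.155 [299. 200.] [495. 161.]
0.7025 0.074 0.064 0.108 [321. 244.] [483. 190.]
0.7025 0.116 -0.064 0.202 [-30. 221.] [781.   7.]
0.7025 0.116 -0.064 0.155 [  9. 267.] [759.  41.]
0.7025 0.116 -0.064 0.108 [ 44. 310.] [739.  73.]
0.7025 0.116 0.064 0.202 [253. 235.] [495.  39.]
0.7025 0.116 0.064 0.155 [279. 281.] [482.  72.]
0.7025 0.116 0.064 0.108 [302. 323.] [470. 104.]
```

```bash
python3 - <<'E'
from h import *
T=load('t5')['pixels'].astype(int);T0=load('top0')['pixels'].astype(int)
a=(T+T0)//2
print('cols 398..438');
for r in range(184,206): print(r,' '.join('%3d'%v for v in a[r,398:438].mean(1)))
Tc=load('t5');u=np.array([.992,.127,0])
for lx in(.692,.697,.7025):
  P=np.array([lx,-.2268-(.7025-lx)*.128,.155]);print(lx,[proj(Tc,P+[0,0,d])[0].round(1).tolist() for d in(.044,.03,0,-.03,-.044)])
E
```

```text
cols 398..438
184  39  45  48  53  53  45  34  21  15  10  14  16   5   8  16  14  18  14  14  21  21  18  19  18  17  14  15  19  26  49  81 117 139 149 141 137 145 153 157 156
185  45  49  51  53  58  55  48  25  10   7  15   8  13  11  17   9  16  13  13  17  20  23  25  19  16  17  22  16  25  50  80 114 139 148 140 136 144 155 157 157
186  49  49  51  56  67  73  61  38  10   1  12   7  14  11  15  15  12  20  20  21  28  27  27  25  27  30  32  23  32  52  85 116 138 145 141 138 145 154 155 157
187  50  49  50  59  74  81  70  44  16   9   8   8  13  16  18  19  26  32  35  42  46  52  54  58  60  67  67  67  66  77  97 119 138 149 142 140 146 154 156 158
188  53  49  49  60  73  83  74  53  32  13  15  16  24  28  37  45  53  67  76  83  90  96  99 103 106 110 113 110 111 112 119 129 139 145 141 139 146 154 156 157
189  51  53  50  58  73  84  84  64  40  25  31  42  49  63  73  84  96 107 117 123 129 131 136 139 139 141 141 141 139 138 139 139 139 138 134 136 145 155 156 156
190  51  51  51  61  75  88  87  74  53  52  61  74  87 100 110 116 124 132 137 143 147 149 150 152 15
[... 2083 characters left out ...]
55 159 157 158 156 158 158 155 158 155 155 157 159 157 158 157 156 157 157 156 157 156 150 140 146 152 156 157
204  87  87  88  93 113 130 136 138 142 148 153 155 156 155 158 157 158 155 158 158 158 158 156 156 159 159 156 157 158 156 158 156 157 154 150 142 145 154 156 158
205  85  84  85  89  97 104 109 109 118 135 149 156 157 157 158 158 156 157 157 157 157 157 156 155 156 157 158 159 158 158 157 158 156 155 149 141 143 152 157 158
0.692 [[421.7, 195.5], [420.8, 196.8], [418.8, 199.4], [416.9, 201.9], [416.1, 203.1]]
0.697 [[421.4, 193.7], [420.5, 194.9], [418.5, 197.6], [416.7, 200.2], [415.8, 201.3]]
0.7025 [[421.1, 191.6], [420.2, 192.9], [418.2, 195.6], [416.4, 198.2], [415.5, 199.4]]
```

Lens front comes out near (0.698, −0.227) with yaw about 7.4°. That puts the TCP target at (0.567, −0.244, 0.1705).

Request:
{"op": "apply_moves", "data": {"targets": [{"rx":0,"ry":0,"rz":0.2,"x":0.006,"y":0.0005,"z":0.006,"grip":-0.5},{"rx":0,"ry":0,"rz":0,"x":0.008,"y":0.0005,"z":0.006,"grip":-0.5},{"rx":0,"ry":0,"rz":0,"x":0.008,"y":0.0005,"z":0.004,"grip":-0.5},{"rx":0,"ry":0,"rz":0,"x":0.0035,"y":0,"z":0.002,"grip":-0.5},{"rx":0,"ry":0,"rz":0,"x":0,"y":0,"z":0,"grip":-0.5},{"rx":0,"ry":0,"rz":0,"x":0,"y":0,"z":0,"grip":-0.5},{"rx":0,"ry":0,"rz":0,"x":0,"y":0,"z":0,"grip":-0.5},{"rx":0,"ry":0,"rz":0,"x":0,"y":0,"z":0,"grip":-0.5},{"rx":0,"ry":0,"rz":0,"x":0,"y":0,"z":0,"grip":-0.5},{"rx":0,"ry":0,"rz":0,"x":0,"y":0,"z":0,"grip":-0.5}]}}

```text
time: 11.8
tool_pos: [0.5676, -0.2449, 0.1725]
tool_rot: [[0.992, 0.128, 0.0], [0.128, -0.992, -0.0], [0.0, 0.0, -1.0]]
ft_force: [-0.3, 0.4, -3.5]
width: 0.0392
gripper_force: 61.8
```

```bash
python3 - <<'E'
from h import *
s=state();p=s['tool_pos'];R=s['tool_rot'];print(s['time'],p,R.round(4).tolist(),s['width'],s['ft_force'],s['dq'].round(4))
c=snap('scene','s7');w=snap('wrist','w7')
P=[p+R@np.array([.0225,sy*.02,.0155+sz]) for sz in(-.0325,.0325) for sy in(-1,1)]
o=(140,215);im=cv2.resize(c['pixels'][215:335,140:300],(800,600),interpolation=cv2.INTER_CUBIC)
print('scene',((proj(c,P)-o+.4)*5).round().tolist())
q=proj(w,P);print('wrist',((q-(220,200)+.4)*2).round().tolist())
im[:300,400:]=cv2.resize(w['pixels'][200:350,220:420],(400,300))
cv2.imwrite('pics/m4.png',im[:,:,::-1])
E
```

```text
11.8 [ 0.56761346 -0.24485112  0.1724805 ] [[0.9918, 0.1281, 0.0002], [0.1281, -0.9918, -0.0002], [0.0002, 0.0002, -1.0]] 0.039190289745540806 [-0.33037155  0.35644941 -3.54868483] [-0.0008  0.0026 -0.0005  0.0012 -0.0011  0.0007]
scene [[275.0, 39.0], [181.0, 35.0], [311.0, 133.0], [221.0, 130.0]]
wrist [[71.0, 202.0], [329.0, 202.0], [116.0, 85.0], [282.0, 85.0]]
```

View pics/m4.png

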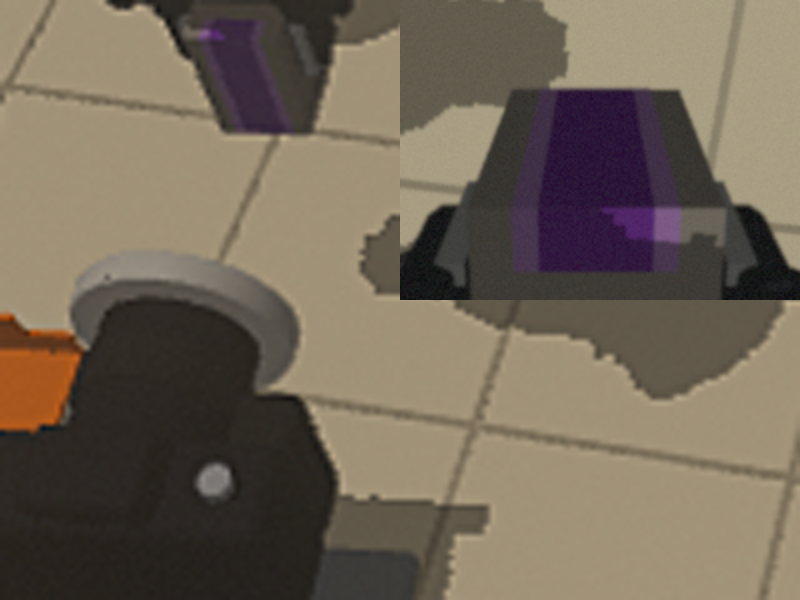

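The block is level, with the vein face square to the lens and within about 1 mm of prediction. It reads about 2 mm high, so I'll trim 1.5 mm and settle.

Request:
{"op": "apply_moves", "data": {"targets": [{"rx":0,"ry":0,"rz":0,"x":0,"y":0,"z":0.0015,"grip":-0.5},{"rx":0,"ry":0,"rz":0,"x":0,"y":0,"z":0,"grip":-0.5},{"rx":0,"ry":0,"rz":0,"x":0,"y":0,"z":0,"grip":-0.5},{"rx":0,"ry":0,"rz":0,"x":0,"y":0,"z":0,"grip":-0.5},{"rx":0,"ry":0,"rz":0,"x":0,"y":0,"z":0,"grip":-0.5},{"rx":0,"ry":0,"rz":0,"x":0,"y":0,"z":0,"grip":-0.5},{"rx":0,"ry":0,"rz":0,"x":0,"y":0,"z":0,"grip":-0.5},{"rx":0,"ry":0,"rz":0,"x":0,"y":0,"z":0,"grip":-0.5},{"rx":0,"ry":0,"rz":0,"x":0,"y":0,"z":0,"grip":-0.5},{"rx":0,"ry":0,"rz":0,"x":0,"y":0,"z":0,"grip":-0.5}]}}

```text
time: 12.9
tool_pos: [0.5677, -0.2447, 0.1708]
tool_rot: [[0.992, 0.128, 0.0], [0.128, -0.992, -0.0], [0.0, 0.0, -1.0]]
ft_force: [-0.2, 0.3, -3.4]
width: 0.0391
gripper_force: 61.8
```

```bash
python3 -c "
from workcell import *
s=state();print(s['tool_pos'],s['width']);print(job_done())"
```

```text
[ 0.56768587 -0.24473682  0.17082172] 0.03913167737105692
the job is handed in; nothing more can be done
None
```

I handed the job in at about 13 s with the vise open and the block held level and still, vein face square to the lens and centred, about 11 cm away; the lens-front position, and so that distance, is only good to about 5 mm.

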